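# Point out the spare wardrobe key in the desk drawer

### The arm

A 6-joint arm with a two-finger parallel gripper is mounted at the origin on the work surface. World frame = base frame: x ahead of the robot, y to its left, z up, the work surface at z = 0. Lengths are in m, angles in rad, forces in N, time in s.
With the tool pointing down it reaches from about 0.35 to 0.775 m from the base axis. Payload 5.5 kg.
Tool frame: the origin (TCP) lies at the very end of the fingers, on their centre line; the grasp point (between the pads) lies 19 mm behind it; z points along the fingers, y is the direction in which the jaws open and shut (so a half turn about z gives the same grasp; the last joint's range is limited). The gripper opens to 85 mm and grips with 20 to 120 N. Pads are 22 mm wide; open, the fingers measure 114 mm over their backs; the gripper's body (76 mm by 85 mm) begins 54 mm behind the grasp point. The pads swing forward as they close: fully open they stand 13 mm farther back than shut.
Start: joints at [1.059, 0.313, 0.046, 1.304, 0, 1.431], TCP at [0.209, 0.536, 0.231] pointing down, gripper open.
Joint ranges: [-2.76, 2.76], [-0.86, 1.69], [-1.03, 1.26], [-2.2, 2.34], [-1.47, 1.5], [-3.14, 3.14]. Speed limits (rad/s): [2.57, 2.57, 3.14, 3.14, 3.14, 3.14].

### API

Orientations are given as a unit quaternion [w, x, y, z].
In Python, from workcell import get_state, vision, workorder, silhouettes, tip_of gives the robot as it stands.
- The arm moves only by the shell command python3 -m inch 'ROWS' [FORCE]. ROWS is JSON, a list of rows, each a list of 7 numbers: the shift along the tool's x, y, z in cm, then the turn, a rotation vector about the tool's x, y, z in degrees, then the finger opening in cm, from 0 to 8.54. In form: [[dx, dy, dz, rx, ry, rz, hand], ...]. A call has 1 to 5 rows; each row shifts and turns the commanded pose from where the row before left it, along the tool's axes as they then stand; what a row does not reach is not made up. A row lasts 1/10 s, in which the tool goes at most 50 mm and 8.59 degrees, less where a joint would pass 70% of its speed; a pose out of reach is approached as far as the arm can. A call with a gripper value outside its range is refused whole. The fingers move at their own pace and stop on an object; FORCE is the grip in N (left out, the last holds). Time passes only in rows, so rows that do not move let the fingers close. It gives the time, the measured TCP pose, the force and the opening at its end, in the units of the state.
- get_state(): the state, without advancing time (a new reading comes with each control period).
- vision.read_camera(name): name is "scene" or "top" or "wrist"; returns a dict with "pixels" (400x640x3 uint8, red, green, blue), "depth" (400x640 float32, m along the optical axis (not along the pixel's ray), 0 where there is no reading), "mtx" (3x3 intrinsics, pixels), "T" (4x4, takes a point from camera to world coordinates); the wrist camera has in their place "tool_from_camera" (4x4, takes a point from camera to tool coordinates, whose origin is the TCP and whose axes are the flange's). Camera axes: x right, y up, looking along -z (the intrinsics and any distortion apply to the point x, -y, -z); pixel columns grow to the right and rows downward; lengths in m; the calibration is good to about 2 mm. The wrist camera is an equidistant fisheye: a pixel r from the principal point sees the ray r / f radians off the axis. A picture is of the moment at which its call begins: read the wrist's pose just before it.
- workorder.hand_in(): hands the job in, once; it reports no verdict.
Trained networks look in a picture, given as the dict that the camera call returned (one of the last four; its "shot" number tells which), for a name from the list of things; names that differ only in an ending like _2 or _b are one class to them, and where a whole thing is asked for, a point or a joint stands for the part that bears it (a point fixed in the world has none). Each returns a list of dicts, best first, with "confidence" (0 to 1); they miss things now and then, are a little off and sometimes report something else, mostly with a low value. They report only what shows in the picture. A call takes as long as a camera call.
- silhouettes(picture, label): "mask" (400x640 bool, what is visible of it) and "location" ([column, row] in pixels, amid what is visible of it).
- tip_of(picture, label): "location" ([column, row] in pixels: a listed point, or the origin of a listed thing).
The state is a dict: "clock": time; "joint_pos": joint angles; "qvel": joint speeds; "tau": joint torques, N m; "tcp_pos": TCP position; "orientation": TCP orientation; "wrist_force": force on the tool from outside, world axes, zero at the start; "ft_torque": the same for the moment, N m; "finger_gap": finger opening in m.
Only numpy, scipy, OpenCV 4.12 (cv2) and the standard library are available. Lean on these libraries where they do the work, as an engineer would, in place of code of your own. Each camera call takes 0.05 s, during which the arm holds its last target.

### The job

Your roommate asks where the spare wardrobe key is kept. Hook a fingertip behind the handle of the yellow top drawer of the small desk unit and draw it well open without pinching the handle, then point at the yellow-headed key: hold the fingertips two or three centimetres above the middle of it for two seconds, touching neither the key nor anything else in the drawer. Finally push that drawer gently until it is fully shut again, with everything still in it; lift nothing, and leave the lower drawer and the things standing about as they are.

Things in the scene. Friction and masses are not known exactly. Their poses are not given: they have to be found in the camera images.
- desk_unit: small white two-drawer unit, fixed to the desk top: 220 deep (x), 290 wide (y), 150 high. Origin at the centre of its underside on the desk; its own -x is the front, the way the drawers come out; z up. The mint tin lies on its top. The top drawer has a yellow front, the lower drawer a white one.
- top_drawer (a joint): how far the top drawer is drawn out, m: 0 shut, 0.14 at its stop. It slides along the unit's own -x, stays where it is left and needs about 2 N to move. Its side walls end 122 above the desk, its front plate 136.
- top_drawer_pockets (a point): centre, on the drawer floor (82 above the desk), of the row of four pockets side by side (along the unit's y) in the front part of the top drawer; moves with it. Each pocket is 59 wide (y) and 98 long (x), its white walls end 110 above the desk. With the drawer shut it is 43 in front of the unit's origin, under the unit's top and out of sight.
- top_drawer_pull (a point): centre of the top drawer's handle, moves with it: a straight dark flat bar 130 long (along the unit's y), 10 thick (x), 12 high, 119 above the desk, 39 in front of the drawer's front plate: between bar and plate is a slot 34 wide, open above and below, 114 long between the end posts. Drawer shut: 149 in front of the unit's origin. The lower drawer's handle is alike, 63 below.
- low_drawer (a joint): how far the lower drawer is drawn out, m: shut at 0; leave it so.
- wardrobe_key: the spare wardrobe key, lying flat in one of the four front pockets of the top drawer (any of them): round yellow plastic head 23 across and 6 thick, steel blade 4 thick, 52 long over all. Origin at the middle of its length, on its underside; x runs from head to blade, z up. The middle of the key is the thing to point at. It is loose and may slide a little in its pocket as the drawer moves.
- nail_clippers: loose steel nail clippers 56 x 13 x 10, flat in another pocket of the top drawer. Origin under the centre.
- usb_stick: loose black and blue memory stick 52 x 18 x 8, in another pocket of the top drawer. Origin under the centre.
- eraser: loose white eraser in a blue sleeve 44 x 20 x 12, in another pocket of the top drawer. Origin under the centre.
- mug: white mug, 80 across, 92 high, handle to its own +y, stands to the left of the drawers' path. Origin under the centre.
- cream_jar: low blue jar with a white cap, 64 across, 52 high, stands to the right of the drawers' path. Origin under the centre.
- lotion_bottle: white pump bottle, 52 across, 136 high, nozzle to its own -x, stands to the right of the drawers' path. Origin under the centre.
- mint_tin: flat green tin with a silver lid, 58 x 90 x 24, lies near the middle of the unit's top. Origin under the centre.

How it is judged:
On the way, in this order (a step that is already met when the one before it is completed fails the run):
1. the top drawer is drawn well open (at least 85 mm) (value of joint top_drawer above 0.085 m), for 0.2 s.
2. with the drawer open, the fingertips point down at the key from just above it: within about 20 mm of its middle seen from above and no more than about 5 cm over it, kept there without touching (value of joint top_drawer above 0.085 m and horizontal distance between the grasp point and wardrobe_key below 0.02 m and z of the grasp point in the frame of wardrobe_key between 0.015 and 0.08 m and angle between the grasp point's own z axis and vertical above 2.3 rad), for 1.6 s.
3. the top drawer is fully shut again (within 5 mm) (value of joint top_drawer below 0.005 m), for 0.2 s.
At the end, for the whole second after the job is handed in: The top drawer is shut to within 5 mm, the lower drawer untouched, the key and the other three small things lie in their pockets of the drawer (within 45 mm of where they began), and the mug, jar, bottle and tin stand within 15 mm of where they stood (value of joint top_drawer below 0.005 m and value of joint low_drawer below 0.004 m and distance of each of wardrobe_key, nail_clippers, usb_stick, eraser from where it was at the start of the episode below 0.045 m and distance of each of mug, cream_jar, lotion_bottle, mint_tin from where it was at the start of the episode below 0.015 m and linear speed of wardrobe_key below 0.02 m/s).
It fails at once if the robot touches the key or another thing in the drawer (contact force between any of the fingers, the arm and wardrobe_key above 0.2 N or contact force between any of the fingers, the arm and nail_clippers above 0.2 N or contact force between any of the fingers, the arm and usb_stick above 0.2 N or contact force between any of the fingers, the arm and eraser above 0.2 N).
It fails at once if something is lifted out of its pocket (height (world z) of any of wardrobe_key, nail_clippers, usb_stick, eraser above 0.102 m).
It fails at once if the handle is pinched: pressed by the fingers on its inner and outer face at once (contact force between the fingers and top_drawer_c0 above 0.5 N and contact force between the fingers and top_drawer_c1 above 0.5 N).
It fails at once if the top drawer is slammed (moves shut faster than 0.35 m/s) (velocity of joint top_drawer below -0.35 m/s).
It fails at once if the lower drawer is drawn out, or the mug, jar, bottle or tin is shifted more than 15 mm, tipped or lifted (value of joint low_drawer above 0.01 m or distance of any of mug, cream_jar, lotion_bottle, mint_tin from where it was at the start of the episode above 0.015 m or angle between any of mug, cream_jar, lotion_bottle, mint_tin's own z axis and vertical above 0.2 rad).
It also fails if it takes over 58 s, if anything falls off the work surface, if the arm or the gripper's body presses on something with over 40 N, if the wrist force passes 120 N, or if a joint passes its speed limit or range.

## Working session

There is one attempt and no reset: what is moved stays moved. The work goes in short steps, Python scripts to look and compute and a shell command to move; the robot and the scene stay as the last step left them, time stands still between calls to the robot, and variables do not carry over. Pictures are saved under pics/ and viewed, and the job is handed in when it is done.

```bash
ls; mkdir -p pics; cat > h.py <<'E'
import numpy as np, cv2
from workcell import get_state, vision, workorder, silhouettes, tip_of
def save(p,n): cv2.imwrite('pics/'+n, cv2.cvtColor(p['pixels'],cv2.COLOR_RGB2BGR))
def ray(p,uv):
    K=p['mtx']; d=np.array([(uv[0]-K[0,2])/K[0,0], -(uv[1]-K[1,2])/K[1,1], -1.]); return d
def at_z(p,uv,z):
    T=np.array(p['T']); d=T[:3,:3]@ray(p,uv); o=T[:3,3]; return o+d*(z-o[2])/d[2]
def by_depth(p,uv):
    T=np.array(p['T']); z=p['depth'][int(round(uv[1])),int(round(uv[0]))]; return T[:3,:3]@(ray(p,uv)*z)+T[:3,3]
E
python3 - <<'E'
from h import *
s=get_state(); print({k:np.round(v,3) for k,v in s.items()})
for n in ['scene','top']:
    p=vision.read_camera(n); save(p,n+'0.png'); print(n,p.keys(),p['mtx'],np.round(p['T'],3))
    for l in ['desk_unit','top_drawer_pull','mug','cream_jar','lotion_bottle','mint_tin']:
        for r in tip_of(p,l)[:2]:
            print(l,np.round(r['location'],1),round(r['confidence'],2),by_depth(p,r['location']).round(3), at_z(p,r['location'],0.119 if 'pull' in l else .15 if l=='mint_tin' else 0).round(3))
E
```

```text
pics
{'clock': np.float64(0.0), 'joint_pos': array([ 1.059,  0.314,  0.045,  1.304, -0.   ,  1.431]), 'qvel': array([ 0.   , -0.001,  0.   , -0.002, -0.001,  0.   ]), 'tau': array([-0.0000e+00, -4.8062e+01,  2.9854e+01,  1.9000e-02, -0.0000e+00,
        0.0000e+00]), 'tcp_pos': array([0.209, 0.535, 0.23 ]), 'orientation': array([-0.   ,  0.185,  0.983, -0.001]), 'wrist_force': array([ 0.847, -0.063,  0.214]), 'ft_torque': array([-0.029, -0.022,  0.002]), 'finger_gap': np.float64(0.086)}
scene dict_keys(['pixels', 'depth', 'mtx', 'T', 'shot']) [[405.73438661   0.         317.67427333]
 [  0.         405.73438661 200.67483846]
 [  0.           0.           1.        ]] [[-0.154 -0.597  0.787  1.378]
 [ 0.988 -0.081  0.132  0.134]
 [-0.015  0.798  0.602  0.711]
 [ 0.     0.     0.     1.   ]]
desk_unit [311.  265.9] 0.97 [0.823 0.025 0.123] [0.706 0.003 0.   ]
desk_unit [329.3 196.2] 0.38 [0.626 0.036 0.152] [0.421 0.009 0.   ]
top_drawer_pull [329.5 192.1] 0.83 [0.569 0.029 0.122] [0.564 0.028 0.119]
mug [421.7 212. ] 0.57 [0.507 0.267 0.036] [0.46  0.274 0.   ]
cream_jar [245.2 216.3]
[... 237 characters left out ...]
', 'T', 'shot']) [[432.71369845   0.         321.56807542]
 [  0.         432.71369845 198.88302969]
 [  0.           0.           1.        ]] [[-0.016  0.992 -0.127  0.485]
 [-0.999 -0.02  -0.032 -0.004]
 [-0.035  0.127  0.991  1.121]
 [ 0.     0.     0.     1.   ]]
desk_unit [329.2 169.9] 0.63 [0.677 0.009 0.147] [0.706 0.011 0.   ]
top_drawer_pull [323.2 218.2] 0.79 [ 0.579  0.029 -0.002] [0.569 0.025 0.119]
mug [235.2 260.1] 0.75 [0.474 0.257 0.004] [0.474 0.258 0.   ]
cream_jar [416.4 238.3] 0.96 [ 0.521 -0.199  0.056] [ 0.522 -0.209  0.   ]
lotion_bottle [410.3 283.7] 0.63 [ 0.415 -0.173  0.097] [ 0.408 -0.189  0.   ]
mint_tin [320.8 160.6] 0.76 [0.694 0.027 0.171] [0.698 0.028 0.15 ]
```

View pics/scene0.png

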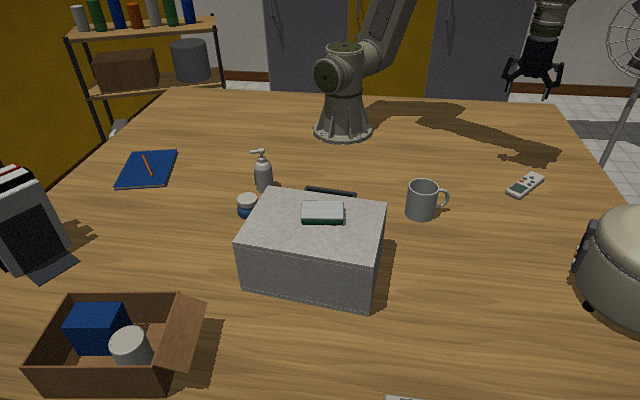

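View pics/top0.png

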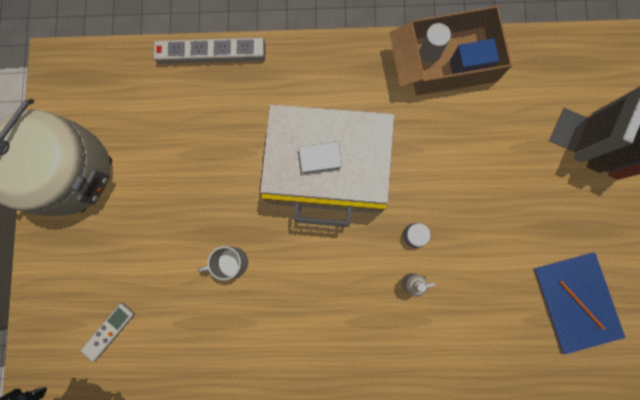

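The scene camera looks from behind the unit. The top camera shows its top face (corners about (270,107), (393,115), (387,207), (263,200)), with the yellow front edge and the handle at about (323,218) towards the robot. The mug is at about (225,263), and the jar and bottle at about (417,236) and (416,285). Next I'll work out the unit's yaw.

```bash
python3 - <<'E'
from h import *
p=vision.read_camera('top')
P=p['pixels']; D=p['depth']; T=np.array(p['T'])
vv,uu=np.mgrid[0:400,0:640]; K=p['mtx']
d=np.stack([(uu-K[0,2])/K[0,0],-(vv-K[1,2])/K[1,1],-np.ones_like(uu)],-1)*D[...,None]
W=d@T[:3,:3].T+T[:3,3]
roi=(uu>240)&(uu<420)&(vv>90)&(vv<235)
m=roi&(W[...,2]>.135)&(W[...,2]<.2)
pts=W[m][:,:2].astype(np.float32); r=cv2.minAreaRect(pts); print(m.sum(),r)
print('top z',np.median(W[m][:,2]))
c,(a,b),ang=r
# yellow front
hsv=cv2.cvtColor(P,cv2.COLOR_RGB2HSV)
y=roi&(hsv[...,0]>20)&(hsv[...,0]<33)&(hsv[...,1]>200)&(hsv[...,2]>120)
ys=W[y]; print(y.sum(), np.median(ys[:,2]))
xy=np.array([at_z(p,(u,v),.136)[:2] for v,u in np.argwhere(y)])
l=cv2.fitLine(xy.astype(np.float32),cv2.DIST_HUBER,0,.01,.01).ravel(); print('yellow line',l, np.degrees(np.arctan2(l[1],l[0])), xy.min(0),xy.max(0))
for l in ['desk_unit','top_drawer_pull']:
    for r in silhouettes(p,l)[:2]:
        k=r['mask']; q=W[k]; print(l,r['confidence'],k.sum(),r['location'])
# handle dark pixels
h=(uu>285)&(uu<365)&(vv>203)&(vv<235)&(P.max(-1)<95)
xy=np.array([at_z(p,(u,v),.125)[:2] for v,u in np.argwhere(h)]); print(h.sum(), cv2.minAreaRect(xy.astype(np.float32)))
im=P[90:240,240:420]; cv2.imwrite('pics/crop.png',cv2.cvtColor(cv2.resize(im,None,fx=4,fy=4),cv2.COLOR_RGB2BGR))
E
```

```text
11760 ((0.7128301858901978, 0.013577669858932495), (0.2908709943294525, 0.22200512886047363), 83.96463012695312)
top z 0.14993152043857932
560 0.13667300559681628
yellow line [0.10612797 0.99435246 0.6067164  0.02418094] 83.90784 [ 0.58793024 -0.11667518] [0.62595262 0.16539111]
desk_unit 0.8 12038 [329.1, 170.9]
851 ((0.5765503644943237, 0.02268165349960327), (0.18166843056678772, 0.0496513657271862), 83.63170623779297)
```

View pics/crop.png

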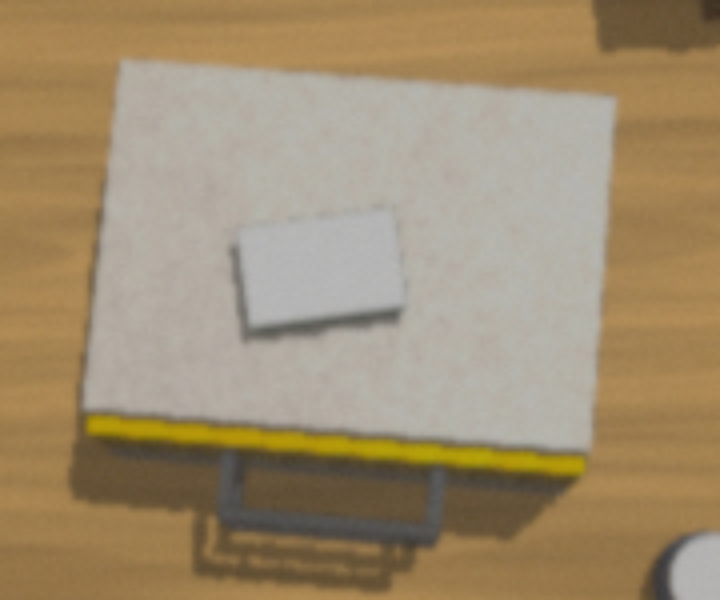

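The unit's origin is at (0.713, 0.014) and its yaw is about -6.0°. The fitted rectangle is 291 x 222 mm, against 290 x 220 given. The handle should be near (0.565, 0.029), which agrees with the network. I'll close the fingers, turn so that tool x lies along the unit's -x, and go above the slot centre, which is 127 mm in front of the origin.

```bash
cat >> h.py <<'E'
from scipy.spatial.transform import Rotation as Rn
O=np.array([.7128,.0136,0]); YAW=np.radians(-6.0)
UX=np.array([np.cos(YAW),np.sin(YAW),0]); UY=np.array([-UX[1],UX[0],0])
RT=np.stack([-UX,UY,[0,0,-1]],1)
def U(x,y,z): return O+UX*x+UY*y+np.array([0,0,z])
def inU(w): d=np.asarray(w)-O; return np.array([d@UX,d@UY,d[2]])
def go(t):
    s=get_state(); q=s['orientation']; R=Rn.from_quat([q[1],q[2],q[3],q[0]]).as_matrix()
    print('t',round(float(s['clock']),2),'tcp',s['tcp_pos'].round(4),'inU',inU(s['tcp_pos']).round(4),'F',s['wrist_force'].round(2),'gap',round(float(s['finger_gap']),4))
    print('turn deg',np.degrees(Rn.from_matrix(R.T@RT).as_rotvec()).round(2),'shift cm (now axes)',(100*R.T@(t-s['tcp_pos'])).round(2),'(after turn)',(100*RT.T@(t-s['tcp_pos'])).round(2))
E
python3 -m inch '[[0,0,0,0,0,-3.0,0],[0,0,0,0,0,-3.0,0],[0,0,0,0,0,-3.0,0],[0,0,0,0,0,-3.0,0],[0,0,0,0,0,-3.0,0]]' 20
python3 -c "
from h import *
go(U(-.127,0,.23))"
```

```text
clock: 1.35
tcp_pos: [0.2089, 0.5357, 0.2313]
orientation: [0.0, 0.054, 0.999, 0.0]
wrist_force: [-0.3, -0.0, 0.5]
finger_gap: 0.0122
t 1.35 tcp [0.2089 0.5357 0.2313] inU [-0.5557  0.4666  0.2313] F [-0.26 -0.01  0.46] gap 0.0122
turn deg [ 0.    0.   -0.18] shift cm (now axes) [-43.02 -46.53   0.13] (after turn) [-42.87 -46.66   0.13]
```

```bash

python3 -m inch '[[-2.5,-3.0,0,0,0,-0.2,0],[-2.8,-3.0,0,0,0,0,0],[-2.8,-3.0,0,0,0,0,0],[-2.8,-3.0,0,0,0,0,0],[-2.8,-3.0,0,0,0,0,0]]'
python3 -m inch '[[-2.8,-3.0,0,0,0,0,0],[-2.8,-3.0,0,0,0,0,0],[-2.8,-3.0,0,0,0,0,0],[-2.8,-3.0,0,0,0,0,0],[-2.8,-3.0,0,0,0,0,0]]'
python3 -m inch '[[-2.8,-3.0,0,0,0,0,0],[-2.8,-3.0,0,0,0,0,0],[-2.8,-3.0,0,0,0,0,0],[-2.8,-3.0,0,0,0,0,0],[0,0,0,0,0,0,0]]'
python3 -c "
from h import *
go(U(-.127,0,.23))"
```

```text
clock: 1.85
tcp_pos: [0.3298, 0.3707, 0.2315]
orientation: [0.0, 0.053, 0.999, 0.0]
wrist_force: [-0.1, -0.3, 0.5]
finger_gap: -0.0003
clock: 2.35
tcp_pos: [0.4532, 0.2065, 0.2316]
orientation: [0.0, 0.053, 0.999, 0.0]
wrist_force: [0.1, 0.6, 0.5]
finger_gap: -0.0002
clock: 2.85
tcp_pos: [0.5538, 0.0728, 0.2308]
orientation: [0.001, 0.056, 0.998, -0.001]
wrist_force: [-0.1, 1.1, 0.0]
finger_gap: 0.0003
t 2.85 tcp [0.5538 0.0728 0.2308] inU [-0.1643  0.0423  0.2308] F [-0.13  1.13  0.01] gap 0.0003
turn deg [-0.05  0.1  -0.41] shift cm (now axes) [-3.76 -4.2   0.09] (after turn) [-3.73 -4.23  0.08]
```

```bash

python3 -m inch '[[-1.3,-1.4,0,0,0,-0.2,0],[-1.3,-1.4,0,0,0,-0.2,0],[-1.2,-1.4,0,0,0,0,0],[0,0,0,0,0,0,0],[0,0,0,0,0,0,0]]'
python3 - <<'E'
from h import *
go(U(-.127,0,.16))
s=get_state(); p=vision.read_camera('wrist'); save(p,'wrist1.png'); print(p['mtx'],np.round(p['tool_from_camera'],3))
for r in tip_of(p,'top_drawer_pull')[:2]: print(r)
q=vision.read_camera('top'); save(q,'top1.png')
E
```

```text
clock: 3.35
tcp_pos: [0.5844, 0.0308, 0.2311]
orientation: [-0.0, 0.05, 0.999, 0.0]
wrist_force: [-0.2, 0.7, -0.3]
finger_gap: -0.0003
t 3.35 tcp [0.5844 0.0308 0.2311] inU [-0.1295  0.0037  0.2311] F [-0.22  0.68 -0.26] gap -0.0003
turn deg [ 0.02 -0.04  0.26] shift cm (now axes) [-0.25 -0.38  7.11] (after turn) [-0.25 -0.37  7.11]
[[309.70691629   0.         318.05824086]
 [  0.         309.70691629 199.17855274]
 [  0.           0.           1.        ]] [[-0.001  0.952  0.305  0.078]
 [ 1.     0.     0.001 -0.   ]
 [ 0.001  0.305 -0.952 -0.142]
 [ 0.     0.     0.     1.   ]]
{'location': [310.2, 171.0], 'confidence': 0.57}
```

View pics/wrist1.png

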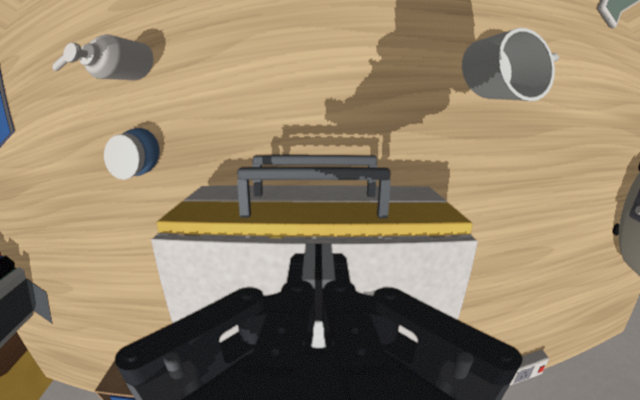

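The wrist view shows the top handle bar from about (238,173) to (390,174), the lower handle behind it, and the yellow plate edge at about row 228. I'll project those points to their known heights as a check.

```bash
cat >> h.py <<'E'
def wz(p,s,uv,z):
    K=p['mtx']; x=(uv[0]-K[0,2]); y=(uv[1]-K[1,2]); r=np.hypot(x,y)+1e-9; th=r/K[0,0]
    d=np.array([x/r*np.sin(th),-y/r*np.sin(th),-np.cos(th)])
    q=s['orientation']; R=Rn.from_quat([q[1],q[2],q[3],q[0]]).as_matrix()
    A=np.array(p['tool_from_camera']); o=R@A[:3,3]+s['tcp_pos']; d=R@A[:3,:3]@d
    return o+d*(z-o[2])/d[2]
E
python3 - <<'E'
from h import *
s=get_state(); p=vision.read_camera('wrist')
for n,uv,z in [('bar L',(239,170),.125),('bar R',(390,170),.125),('bar top far edge',(314,168),.125),('bar near plate edge',(314,179),.125),('net',(310.2,171),.119),('plate L',(157,231),.136),('plate R',(471,233),.136),('bottle',(110,60),.05),('mug',(500,90),0)]:
    w=wz(p,s,uv,z); print(n,w.round(4),inU(w).round(4))
im=p['pixels'][140:260,140:490]; cv2.imwrite('pics/crop2.png',cv2.cvtColor(cv2.resize(im,None,fx=2.2,fy=2.2,interpolation=cv2.INTER_CUBIC),cv2.COLOR_RGB2BGR))
E
```

```text
bar L [ 0.5536 -0.0325  0.125 ] [-0.1535 -0.0625  0.125 ]
bar R [0.5662 0.0931 0.125 ] [-0.1541  0.0637  0.125 ]
bar top far edge [0.5587 0.0302 0.125 ] [-0.155   0.0004  0.125 ]
bar near plate edge [0.5679 0.0292 0.125 ] [-0.1457  0.0004  0.125 ]
net [0.5622 0.0265 0.119 ] [-0.1512 -0.0029  0.119 ]
plate L [ 0.5981 -0.1199  0.136 ] [-0.1001 -0.1447  0.136 ]
plate R [0.6284 0.1673 0.136 ] [-0.1    0.144  0.136]
bottle [ 0.4108 -0.2021  0.05  ] [-0.2778 -0.2461  0.05  ]
mug [ 0.4977  0.2826 -0.    ] [-0.242   0.2451 -0.    ]
```

View pics/crop2.png

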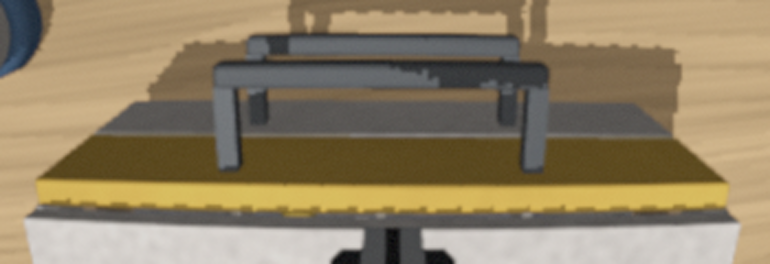

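All of it agrees with the pose: bar at x -0.146 to -0.155 and y about ±0.063 in the unit frame. Now straight down into the slot.

```bash

python3 -m inch '[[-0.1,-0.3,2.0,0,0,0.2,0],[0,0,2.0,0,0,0,0],[0,0,2.0,0,0,0,0],[0,0,2.0,0,0,0,0],[0,0,0,0,0,0,0]]'
python3 -c "
from h import *
go(U(-.1275,0,.103))"
```

```text
clock: 4.05
tcp_pos: [0.5828, 0.0287, 0.1486]
orientation: [-0.003, 0.051, 0.999, 0.0]
wrist_force: [-0.3, 0.6, -0.6]
finger_gap: -0.0001
t 4.05 tcp [0.5828 0.0287 0.1486] inU [-0.1309  0.0014  0.1486] F [-0.34  0.6  -0.64] gap -0.0001
turn deg [ 0.01 -0.3   0.15] shift cm (now axes) [-0.36 -0.15  4.56] (after turn) [-0.34 -0.14  4.56]
```

```bash

python3 -m inch '[[-0.2,-0.1,0,0,0,0,0],[0,0,0,0,0,0,0]]'
python3 -c "
from h import *
go(U(-.1275,0,.103))"
```

```text
clock: 4.25
tcp_pos: [0.588, 0.0268, 0.1527]
orientation: [0.001, 0.051, 0.999, -0.0]
wrist_force: [-0.1, 0.4, -0.1]
finger_gap: 0.0003
t 4.25 tcp [0.588  0.0268 0.1527] inU [-0.1254  0.      0.1527] F [-0.07  0.43 -0.09] gap 0.0003
turn deg [0.   0.14 0.11] shift cm (now axes) [ 0.22 -0.    4.97] (after turn) [ 0.21 -0.    4.97]
```

```bash

python3 -m inch '[[0,0,1.3,0,0,0,0],[0,0,1.3,0,0,0,0],[0,0,1.2,0,0,0,0],[0,0,1.0,0,0,0,0],[0,0,0,0,0,0,0]]'
python3 -c "
from h import *
go(U(-.1275,0,.103))"
```

```text
clock: 4.75
tcp_pos: [0.5854, 0.0268, 0.1009]
orientation: [-0.002, 0.052, 0.999, 0.0]
wrist_force: [-0.5, -0.0, 0.7]
finger_gap: 0.0003
t 4.75 tcp [0.5854 0.0268 0.1009] inU [-0.1281 -0.0002  0.1009] F [-0.5  -0.03  0.73] gap 0.0003
turn deg [ 0.   -0.23  0.09] shift cm (now axes) [-0.06  0.02 -0.21] (after turn) [-0.06  0.02 -0.21]
```

The tip is in the slot with no contact force. Now I'll draw the drawer out along tool +x.

```bash

python3 -m inch '[[0.3,0,0,0,0,0,0],[0.4,0,0,0,0,0,0],[0.6,0,0,0,0,0,0],[0.8,0,0,0,0,0,0],[1.0,0,0,0,0,0,0]]'
python3 -m inch '[[1.2,0,0,0,0,0,0],[1.2,0,0,0,0,0,0],[1.2,0,0,0,0,0,0],[1.2,0,0,0,0,0,0],[1.2,0,0,0,0,0,0]]'
python3 -m inch '[[1.2,0,0,0,0,0,0],[1.0,0,0,0,0,0,0],[0.6,0,0,0,0,0,0],[0.4,0,0,0,0,0,0],[0,0,0,0,0,0,0]]'
python3 -c "
from h import *
go(U(-.1275-.123,0,.103))
p=vision.read_camera('top'); save(p,'top2.png')"
```

```text
clock: 5.25
tcp_pos: [0.5563, 0.0299, 0.1039]
orientation: [0.001, 0.051, 0.999, -0.0]
wrist_force: [1.6, 0.0, 1.0]
finger_gap: -0.0
clock: 5.75
tcp_pos: [0.4957, 0.0362, 0.1036]
orientation: [0.0, 0.051, 0.999, 0.0]
wrist_force: [2.2, 0.6, 2.1]
finger_gap: -0.0
clock: 6.25
tcp_pos: [0.4636, 0.0395, 0.103]
orientation: [-0.001, 0.051, 0.999, 0.0]
wrist_force: [0.5, 0.3, -0.9]
finger_gap: 0.0001
t 6.25 tcp [0.4636 0.0395 0.103 ] inU [-0.2505 -0.0003  0.103 ] F [ 0.55  0.29 -0.95] gap 0.0001
turn deg [-0.   -0.08  0.1 ] shift cm (now axes) [-0.    0.03 -0.  ] (after turn) [-0.    0.03 -0.  ]
```

View pics/top2.png

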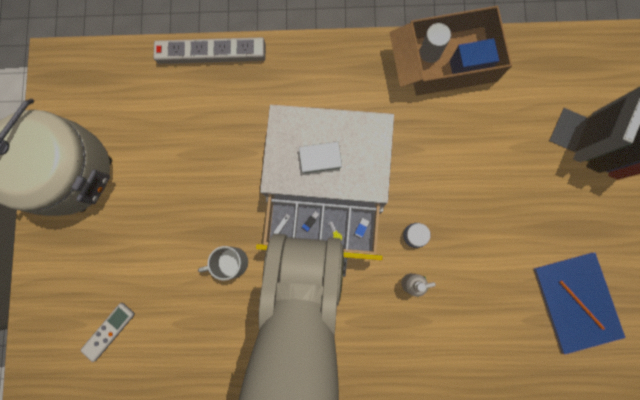

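The drawer is out by about 117 mm. The pockets show, left to right, clippers (283,224), stick (310,221), key (336,232, yellow head partly hidden by the arm) and eraser (362,229). I'll back off the bar slightly, rise and look.

```bash

python3 -m inch '[[-0.5,0,0,0,0,0,0],[0,0,-1.0,0,0,0,0],[0,0,-2.5,0,0,0,0],[0,0,-3.0,0,0,0,0],[0,0,-3.0,0,0,0,0]]'
python3 -m inch '[[0,0,-2.5,0,0,0,0],[0,0,0,0,0,0,0],[0,0,0,0,0,0,0]]'
python3 - <<'E'
from h import *
s=get_state(); p=vision.read_camera('wrist'); save(p,'wrist3.png')
for r in tip_of(p,'wardrobe_key')[:3]:
    w=wz(p,s,r['location'],.083); print(r,w.round(4),inU(w).round(4))
for r in tip_of(p,'top_drawer_pull')[:2]:
    w=wz(p,s,r['location'],.119); print(r,w.round(4),inU(w).round(4))
q=vision.read_camera('top'); save(q,'top3.png')
for r in tip_of(q,'wardrobe_key')[:3]:
    w=at_z(q,r['location'],.083); print(r,w.round(4),inU(w).round(4))
go(U(-.18,0,.2))
im=p['pixels']; 
E
```

```text
clock: 6.8
tcp_pos: [0.4697, 0.0388, 0.1997]
orientation: [-0.0, 0.052, 0.999, 0.0]
wrist_force: [-0.0, -0.2, -0.2]
finger_gap: 0.0001
clock: 7.1
tcp_pos: [0.4703, 0.0388, 0.224]
orientation: [0.001, 0.052, 0.999, -0.0]
wrist_force: [-0.4, 0.9, -0.4]
finger_gap: -0.0001
{'location': [288.5, 251.5], 'confidence': 0.61} [0.5363 0.0007 0.083 ] [-0.1742 -0.0313  0.083 ]
{'location': [318.0, 170.1], 'confidence': 0.67} [0.4469 0.0405 0.119 ] [-0.2672 -0.001   0.119 ]
{'location': [150.6, 232.3], 'confidence': 0.32} [ 0.4885 -0.1274  0.119 ] [-0.2083 -0.1637  0.119 ]
{'location': [332.3, 232.6], 'confidence': 0.5} [0.5367 0.0052 0.083 ] [-0.1743 -0.0268  0.083 ]
t 7.35 tcp [0.4689 0.0389 0.2222] inU [-0.2452 -0.0003  0.2222] F [-0.86  0.2  -0.5 ] gap -0.0003
turn deg [ 0.   -0.13  0.1 ] shift cm (now axes) [-6.52  0.02  2.21] (after turn) [-6.52  0.03  2.22]
```

View pics/wrist3.png

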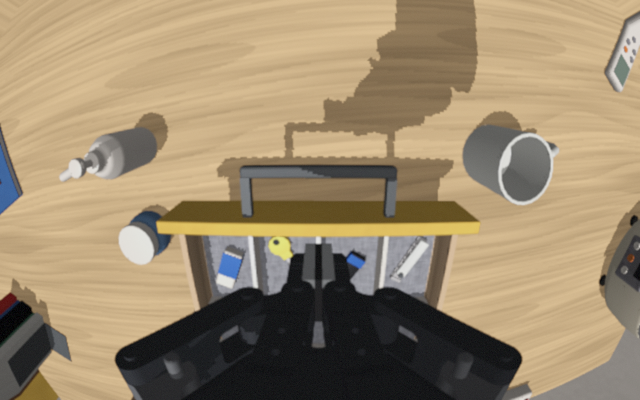

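View pics/top3.png

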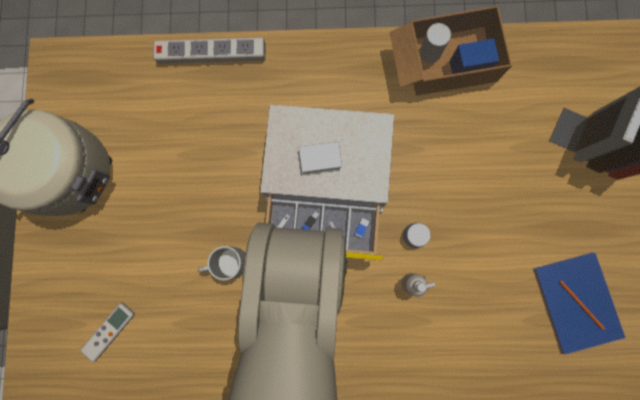

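The wrist view shows the key head at about (280,246) in the second pocket from the left, with the blade running towards the fingers. The networks' middles differ by about 4 mm. I'll shift left for a free view from both cameras.

```bash

python3 -m inch '[[1.5,2.5,0,0,0,0,0],[1.5,2.5,0,0,0,0,0],[1.5,2.5,0,0,0,0,0],[0,0,0,0,0,0,0],[0,0,0,0,0,0,0]]'
python3 - <<'E'
from h import *
s=get_state(); p=vision.read_camera('wrist')
q=vision.read_camera('top')
def yel(im,roi):
    hsv=cv2.cvtColor(im,cv2.COLOR_RGB2HSV); u0,v0,u1,v1=roi
    m=np.zeros(im.shape[:2],bool); m[v0:v1,u0:u1]=((hsv[...,0]>18)&(hsv[...,0]<36)&(hsv[...,1]>130)&(hsv[...,2]>110))[v0:v1,u0:u1]; return m
for nm,pp,f in [('w',p,lambda uv,z:wz(p,s,uv,z)),('t',q,lambda uv,z:at_z(q,uv,z))]:
    for r in tip_of(pp,'wardrobe_key')[:2]: print(nm,r,inU(f(r['location'],.083)).round(4))
    for r in silhouettes(pp,'wardrobe_key')[:1]:
        m=r['mask']; pts=np.array([inU(f((u,v),.086))[:2] for v,u in np.argwhere(m)]); R=cv2.minAreaRect(pts.astype(np.float32)); print(nm,'mask',m.sum(),np.round(pts.min(0),4),pts.max(0).round(4),R)
    for r in tip_of(pp,'top_drawer_pull')[:1]: print(nm,'pull',r,inU(f(r['location'],.119)).round(4))
a=cv2.resize(p['pixels'][160:310,180:500],None,fx=2.4,fy=2.4,interpolation=cv2.INTER_CUBIC); b=cv2.resize(q['pixels'][180:270,250:400],None,fx=5,fy=5,interpolation=cv2.INTER_CUBIC)
cv2.imwrite('pics/w4.png',a[...,::-1]); cv2.imwrite('pics/t4.png',b[...,::-1])
go(U(-.175,-.03,.2))
E
```

```text
clock: 7.85
tcp_pos: [0.4322, 0.1184, 0.2229]
orientation: [-0.0, 0.051, 0.999, -0.0]
wrist_force: [-1.2, -0.7, 0.9]
finger_gap: -0.0002
w {'location': [434.5, 187.6], 'confidence': 0.52} [-0.29    0.1895  0.083 ]
w mask 188 [-0.1835 -0.0511] [-0.1674 -0.0261] ((-0.1750468760728836, -0.038570284843444824), (0.0162236038595438, 0.024286843836307526), 4.0682501792907715)
w pull {'location': [249.9, 296.8], 'confidence': 0.24} [-0.1883  0.0076  0.119 ]
t {'location': [334.4, 229.0], 'confidence': 0.67} [-0.1653 -0.0311  0.083 ]
t {'location': [359.4, 229.0], 'confidence': 0.21} [-0.1601 -0.0906  0.083 ]
t mask 117 [-0.1935 -0.0488] [-0.1516 -0.0194] ((-0.17143826186656952, -0.03492831066250801), (0.04680369049310684, 0.020238017663359642), 18.98048210144043)
t pull {'location': [316.6, 271.9], 'confidence': 0.82} [-0.2686  0.0008  0.119 ]
t 8.25 tcp [0.4328 0.1176 0.2232] inU [-0.2893  0.0742  0.2232] F [-0.65 -0.3  -0.1 ] gap -0.0001
turn deg [ 0.   -0.01  0.04] shift cm (now axes) [-11.42 -10.42   2.32] (after turn) [-11.43 -10.42   2.32]
```

View pics/w4.png

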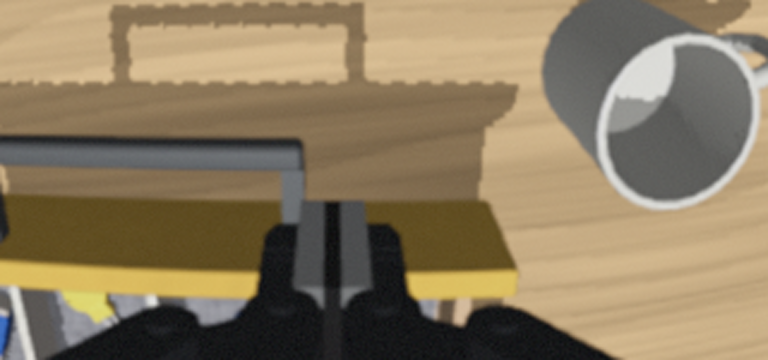

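View pics/t4.png

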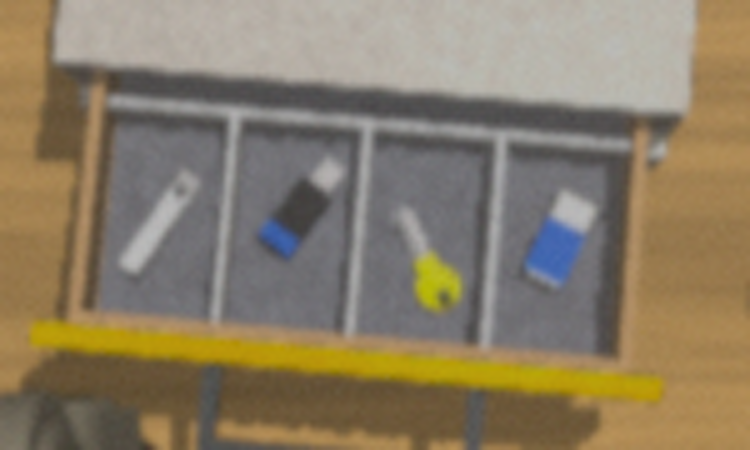

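The top crop shows the key in the third pocket from the left, from blade tip (400,208) to head end (445,308). In the full image its middle is (334.5,231.6), about (-0.172, -0.032) in the unit frame, and the mask rectangle agrees to within 3 mm. I'll go above it now.

```bash

python3 -m inch '[[-1.5,-1.3,0,0,0,0,0],[-2.5,-2.4,0,0,0,0,0],[-2.5,-2.4,0,0,0,0,0],[-2.5,-2.4,0,0,0,0,0],[-1.7,-1.4,0,0,0,0,0]]'
python3 -m inch '[[-0.8,-0.6,0,0,0,0,0],[0,0,1.5,0,0,0,0],[0,0,2.0,0,0,0,0],[0,0,1.5,0,0,0,0],[0,0,1.0,0,0,0,0]]'
python3 -m inch '[[0,0,0.5,0,0,0,0],[0,0,0,0,0,0,0],[0,0,0,0,0,0,0]]'
python3 - <<'E'
from h import *
print(inU(at_z(vision.read_camera('top'),(334.5,231.6),.085)).round(4))
go(U(-.172,-.0325,.115))
s=get_state(); p=vision.read_camera('wrist'); save(p,'w5.png')
E
```

```text
clock: 8.75
tcp_pos: [0.5303, 0.0064, 0.2231]
orientation: [0.0, 0.052, 0.999, -0.0]
wrist_force: [-0.1, 1.0, -0.5]
finger_gap: 0.0002
clock: 9.25
tcp_pos: [0.5351, 0.0023, 0.1621]
orientation: [-0.001, 0.051, 0.999, 0.0]
wrist_force: [-0.3, 0.1, 0.1]
finger_gap: -0.0001
clock: 9.55
tcp_pos: [0.5365, 0.0019, 0.1589]
orientation: [0.0, 0.051, 0.999, 0.0]
wrist_force: [0.8, -0.1, 0.2]
finger_gap: 0.0004
[-0.1715 -0.0319  0.085 ]
t 9.6 tcp [0.5367 0.0018 0.1591] inU [-0.1739 -0.0301  0.1591] F [-0.79  0.48  0.08] gap 0.0001
turn deg [0.   0.08 0.11] shift cm (now axes) [-0.18 -0.24  4.41] (after turn) [-0.19 -0.24  4.41]
```

View pics/w5.png

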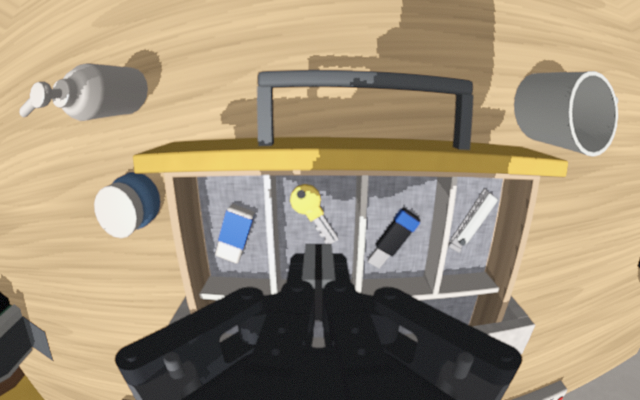

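The wrist view shows the whole key, from head end at about (298,186) to blade tip at about (335,241).

```bash
python3 - <<'E'
from h import *
s=get_state(); p=vision.read_camera('wrist')
a=inU(wz(p,s,(298.5,186),.085)); b=inU(wz(p,s,(335,241.5),.084)); print(a.round(4),b.round(4),np.linalg.norm(a-b),((a+b)/2).round(4))
for r in silhouettes(p,'wardrobe_key')[:1]:
    pts=np.array([inU(wz(p,s,(u,v),.085))[:2] for v,u in np.argwhere(r['mask'])]); print(r['confidence'],cv2.minAreaRect(pts.astype(np.float32)))
go(U(-.173,-.032,.115))
E
```

```text
[-0.1923 -0.0449  0.085 ] [-0.1475 -0.0175  0.084 ] 0.05249597819009879 [-0.1699 -0.0312  0.0845]
0.82 ((-0.16981247067451477, -0.03529258444905281), (0.05094274505972862, 0.021750153973698616), 21.314605712890625)
t 9.75 tcp [0.5366 0.0018 0.159 ] inU [-0.174  -0.0302  0.159 ] F [ 0.61 -0.27  0.24] gap -0.0003
turn deg [0.   0.08 0.1 ] shift cm (now axes) [-0.09 -0.18  4.4 ] (after turn) [-0.1  -0.18  4.4 ]
```

The measured length is 52.5 mm (52 given) and the middle is (-0.170, -0.032), so both cameras agree. I'll descend to z about 0.115 and hold for 2.4 s.

```bash

python3 -m inch '[[-0.3,-0.2,1.0,0,0,0,0],[0,0,1.2,0,0,0,0],[0,0,1.2,0,0,0,0],[0,0,0.7,0,0,0,0],[0,0,0.3,0,0,0,0]]'
python3 -m inch '[[0,0,0,0,0,0,0],[0,0,0,0,0,0,0],[0,0,0,0,0,0,0],[0,0,0,0,0,0,0],[0,0,0,0,0,0,0]]'
python3 -c "
from h import *
go(U(-.170,-.032,.115))
save(vision.read_camera('wrist'),'w6.png')"
python3 -m inch '[[0,0,0,0,0,0,0],[0,0,0,0,0,0,0],[0,0,0,0,0,0,0],[0,0,0,0,0,0,0],[0,0,0,0,0,0,0]]'
python3 -m inch '[[0,0,0,0,0,0,0],[0,0,0,0,0,0,0],[0,0,0,0,0,0,0],[0,0,0,0,0,0,0],[0,0,0,0,0,0,0]]'
python3 -m inch '[[0,0,0,0,0,0,0],[0,0,0,0,0,0,0],[0,0,0,0,0,0,0],[0,0,0,0,0,0,0],[0,0,0,0,0,0,0]]'
python3 -m inch '[[0,0,0,0,0,0,0],[0,0,0,0,0,0,0],[0,0,0,0,0,0,0],[0,0,0,0,0,0,0],[0,0,0,0,0,0,0]]'
python3 -c "
from h import *
go(U(-.170,-.032,.115))"
```

```text
clock: 10.25
tcp_pos: [0.5379, -0.0003, 0.1126]
orientation: [-0.001, 0.052, 0.999, 0.0]
wrist_force: [-0.3, -0.2, 0.8]
finger_gap: -0.0001
clock: 10.75
tcp_pos: [0.5392, -0.0005, 0.1147]
orientation: [0.0, 0.051, 0.999, 0.0]
wrist_force: [0.2, 0.4, -0.3]
finger_gap: 0.0001
t 10.75 tcp [ 5.392e-01 -5.000e-04  1.147e-01] inU [-0.1712 -0.0322  0.1147] F [ 0.16  0.42 -0.31] gap 0.0001
turn deg [0.   0.04 0.1 ] shift cm (now axes) [-0.12  0.02 -0.03] (after turn) [-0.12  0.02 -0.03]
clock: 11.3
tcp_pos: [0.539, -0.0005, 0.1143]
orientation: [0.0, 0.051, 0.999, 0.0]
wrist_force: [-0.7, -0.2, 0.1]
finger_gap: 0.0001
clock: 11.8
tcp_pos: [0.539, -0.0005, 0.1143]
orientation: [0.0, 0.052, 0.999, 0.0]
wrist_force: [-0.4, -0.9, -0.1]
finger_gap: 0.0001
clock: 12.3
tcp_pos: [0.539, -0.0005, 0.1143]
orientation: [0.0, 0.051, 0.999, 0.0]
wrist_force: [-0.4, -0.6, 0.2]
finger_gap: -0.0003
clock: 12.8
tcp_pos: [0.539, -0.0005, 0.1143]
orientation: [0.0, 0.052, 0.999, 0.0]
wrist_force: [-0.2, -0.5, -0.5]
finger_gap: -0.0001
t 12.8 tcp [ 5.390e-01 -5.000e-04  1.143e-01] inU [-0.1714 -0.0322  0.1143] F [-0.16 -0.47 -0.53] gap -0.0001
turn deg [0.01 0.   0.09] shift cm (now axes) [-0.14  0.02 -0.07] (after turn) [-0.14  0.02 -0.07]
```

View pics/w6.png

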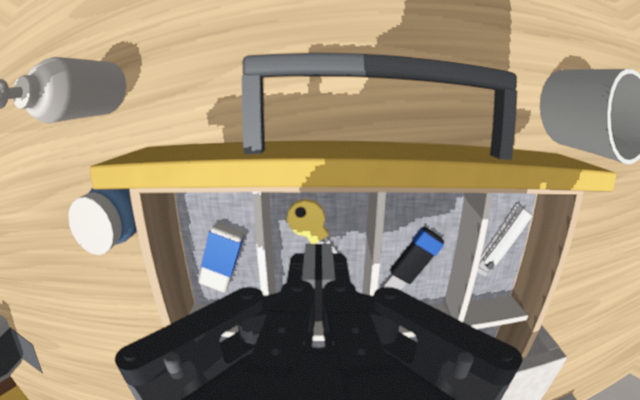

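The tips stood over the key's middle for more than 2 s without contact. Next I'll rise, go out past the handle to x about -0.31 and come down in front of the bar.

```bash

python3 -m inch '[[0,0,-1.0,0,0,0,0],[0,0,-2.0,0,0,0,0],[0,0,-2.5,0,0,0,0],[0,0,-1.5,0,0,0,0],[0,0,0,0,0,0,0]]'
python3 -m inch '[[1.8,0.4,0,0,0,0,0],[3.0,0.8,0,0,0,0,0],[3.5,0.8,0,0,0,0,0],[3.5,0.8,0,0,0,0,0],[2.0,0.4,0,0,0,0,0]]'
python3 -m inch '[[0,0,0,0,0,0,0],[0,0,0,0,0,0,0],[0,0,0,0,0,0,0]]'
python3 -c "
from h import *
go(U(-.31,0,.11))"
```

```text
clock: 13.3
tcp_pos: [0.5408, -0.0007, 0.1875]
orientation: [0.003, 0.051, 0.999, -0.0]
wrist_force: [-0.1, 1.1, 0.1]
finger_gap: -0.0
clock: 13.8
tcp_pos: [0.4017, 0.0463, 0.1834]
orientation: [-0.001, 0.051, 0.999, 0.0]
wrist_force: [0.5, 0.2, -0.4]
finger_gap: 0.0003
clock: 14.1
tcp_pos: [0.4062, 0.0453, 0.1843]
orientation: [0.001, 0.052, 0.999, -0.0]
wrist_force: [0.0, -0.7, 1.0]
finger_gap: -0.0004
t 14.1 tcp [0.4062 0.0453 0.1843] inU [-0.3082 -0.0006  0.1843] F [ 0.05 -0.72  0.98] gap -0.0004
turn deg [0.   0.06 0.08] shift cm (now axes) [0.19 0.06 7.43] (after turn) [0.18 0.06 7.43]
```

```bash

python3 -m inch '[[0,0,1.5,0,0,0,0],[0,0,2.0,0,0,0,0],[0,0,2.0,0,0,0,0],[0,0,1.5,0,0,0,0],[0,0,0.5,0,0,0,0]]'
python3 -m inch '[[0,0,0,0,0,0,0],[0,0,0,0,0,0,0]]'
python3 -c "
from h import *
go(U(-.167,0,.108))
save(vision.read_camera('wrist'),'w7.png')"
```

```text
clock: 14.6
tcp_pos: [0.4049, 0.0452, 0.1076]
orientation: [-0.001, 0.052, 0.999, 0.0]
wrist_force: [-0.8, -0.4, 0.0]
finger_gap: 0.0001
clock: 14.8
tcp_pos: [0.4058, 0.0453, 0.1097]
orientation: [0.0, 0.052, 0.999, 0.0]
wrist_force: [-0.3, 0.7, -0.3]
finger_gap: -0.0003
t 14.8 tcp [0.4058 0.0453 0.1097] inU [-0.3086 -0.0005  0.1097] F [-0.27  0.68 -0.34] gap -0.0003
turn deg [0.   0.04 0.08] shift cm (now axes) [-14.16   0.03   0.18] (after turn) [-14.16   0.05   0.17]
```

View pics/w7.png

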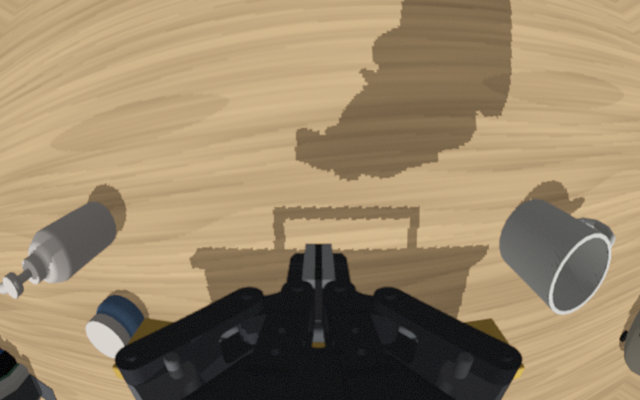

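The fingers stand in front of the bar. Now a gentle push at no more than 0.12 m/s, slower towards the end.

```bash

python3 -m inch '[[-0.5,0,0.2,0,0,0,0],[-0.8,0,0,0,0,0,0],[-0.8,0,0,0,0,0,0],[-0.6,0,0,0,0,0,0],[-0.6,0,0,0,0,0,0]]'
python3 -m inch '[[-0.8,0,0,0,0,0,0],[-1.0,0,0,0,0,0,0],[-1.2,0,0,0,0,0,0],[-1.2,0,0,0,0,0,0],[-1.2,0,0,0,0,0,0]]'
python3 -m inch '[[-1.2,0,0,0,0,0,0],[-1.0,0,0,0,0,0,0],[-0.8,0,0,0,0,0,0],[-0.6,0,0,0,0,0,0],[-0.4,0,0,0,0,0,0]]'
python3 -c "
from h import *
go(U(-.165,0,.108))"
```

```text
clock: 15.35
tcp_pos: [0.438, 0.0421, 0.1072]
orientation: [-0.0, 0.051, 0.999, 0.0]
wrist_force: [-1.2, 0.6, 1.0]
finger_gap: 0.0001
clock: 15.85
tcp_pos: [0.4926, 0.0365, 0.1071]
orientation: [-0.0, 0.051, 0.999, 0.0]
wrist_force: [-1.5, -0.5, -0.6]
finger_gap: 0.0001
clock: 16.35
tcp_pos: [0.5319, 0.0324, 0.1073]
orientation: [0.0, 0.052, 0.999, 0.0]
wrist_force: [-2.1, 0.2, -1.0]
finger_gap: 0.0001
t 16.35 tcp [0.5319 0.0324 0.1073] inU [-0.1819 -0.0002  0.1073] F [-2.05  0.24 -1.  ] gap 0.0001
turn deg [0.   0.   0.09] shift cm (now axes) [-1.69  0.02 -0.07] (after turn) [-1.69  0.02 -0.07]
```

```bash

python3 -m inch '[[-0.5,0,0,0,0,0,0],[-0.5,0,0,0,0,0,0],[-0.4,0,0,0,0,0,0],[-0.2,0,0,0,0,0,0],[0,0,0,0,0,0,0]]'
python3 -c "
from h import *
go(U(-.165,0,.108))"
python3 -m inch '[[-0.15,0,0,0,0,0,0],[0,0,0,0,0,0,0],[-0.15,0,0,0,0,0,0],[0,0,0,0,0,0,0]]'
python3 -c "
from h import *
go(U(-.165,0,.108))"
```

```text
clock: 16.85
tcp_pos: [0.5479, 0.0309, 0.1075]
orientation: [0.001, 0.051, 0.999, 0.0]
wrist_force: [-0.5, 0.2, -0.2]
finger_gap: 0.0002
t 16.85 tcp [0.5479 0.0309 0.1075] inU [-1.658e-01 -1.000e-04  1.075e-01] F [-0.5   0.19 -0.19] gap 0.0002
turn deg [0.02 0.06 0.1 ] shift cm (now axes) [-0.08  0.01 -0.05] (after turn) [-0.08  0.01 -0.05]
clock: 17.25
tcp_pos: [0.5482, 0.0309, 0.1072]
orientation: [-0.002, 0.051, 0.999, 0.0]
wrist_force: [-8.0, 0.9, 4.9]
finger_gap: 0.0003
t 17.25 tcp [0.5482 0.0309 0.1072] inU [-0.1655 -0.      0.1072] F [-7.95  0.92  4.91] gap 0.0003
turn deg [ 0.01 -0.2   0.11] shift cm (now axes) [-0.05  0.   -0.08] (after turn) [-0.05  0.   -0.08]
```

The force rose to 8 N with no further motion at x = -0.1655, so the drawer is on its stop. I'll back off and check.

```bash

python3 -m inch '[[0.5,0,0,0,0,0,0],[1.5,0,0,0,0,0,0],[2.0,0,0,0,0,0,0],[2.0,0,-1.0,0,0,0,0],[1.0,0,-2.0,0,0,0,0]]'
python3 -m inch '[[0,0,-3.0,0,0,0,0],[0,0,-3.0,0,0,0,0],[0,0,-2.0,0,0,0,0],[0,0,0,0,0,0,0],[0,0,0,0,0,0,0]]'
python3 - <<'E'
from h import *
go(U(-.165,0,.108))
s=get_state(); p=vision.read_camera('wrist'); save(p,'w8.png')
q=vision.read_camera('top'); save(q,'t8.png'); sc=vision.read_camera('scene')
for r in tip_of(p,'top_drawer_pull')[:1]: print('w',r,inU(wz(p,s,r['location'],.119)).round(4))
for nm,pp in (('top',q),('scene',sc)):
  for l,z in [('top_drawer_pull',.119),('mug',0),('cream_jar',0),('lotion_bottle',0),('mint_tin',.15)]:
    for r in tip_of(pp,l)[:1]: w=at_z(pp,r['location'],z); print(nm,l,round(r['confidence'],2),w.round(3),inU(w).round(3))
E
```

```text
clock: 17.75
tcp_pos: [0.4783, 0.038, 0.1363]
orientation: [-0.001, 0.051, 0.999, 0.0]
wrist_force: [-0.1, 0.1, 0.1]
finger_gap: 0.0001
clock: 18.25
tcp_pos: [0.4812, 0.0377, 0.2174]
orientation: [0.001, 0.051, 0.999, 0.0]
wrist_force: [0.1, -0.7, -0.5]
finger_gap: 0.0001
t 18.25 tcp [0.4812 0.0377 0.2174] inU [-0.2328 -0.0003  0.2174] F [ 0.12 -0.67 -0.46] gap 0.0001
turn deg [0.01 0.12 0.1 ] shift cm (now axes) [-6.760e+00  1.000e-02  1.096e+01] (after turn) [-6.78  0.03 10.94]
top top_drawer_pull 0.91 [0.571 0.025 0.119] [-0.143 -0.004  0.119]
top mug 0.78 [0.469 0.263 0.   ] [-0.268  0.222  0.   ]
top cream_jar 0.68 [ 0.532 -0.205  0.   ] [-0.157 -0.236  0.   ]
top lotion_bottle 0.65 [ 0.408 -0.187  0.   ] [-0.282 -0.232  0.   ]
top mint_tin 0.9 [0.702 0.027 0.15 ] [-0.012  0.012  0.15 ]
scene top_drawer_pull 0.59 [0.567 0.026 0.119] [-0.146 -0.003  0.119]
scene mug 0.66 [0.462 0.267 0.   ] [-0.276  0.226  0.   ]
scene cream_jar 0.85 [ 0.542 -0.205  0.   ] [-0.147 -0.235  0.   ]
scene lotion_bottle 0.86 [ 0.405 -0.189  0.   ] [-0.285 -0.233  0.   ]
scene mint_tin 0.89 [0.697 0.033 0.15 ] [-0.018  0.018  0.15 ]
```

View pics/w8.png

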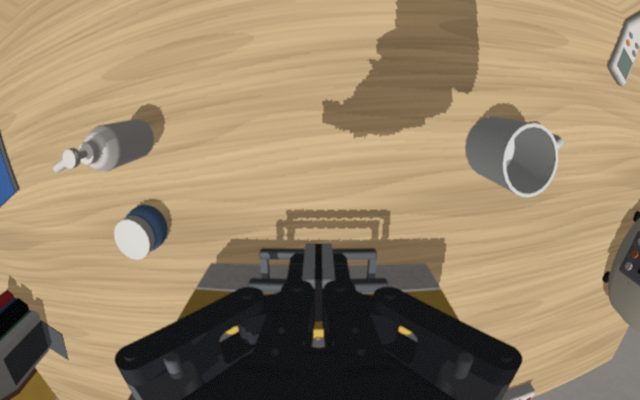

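View pics/t8.png

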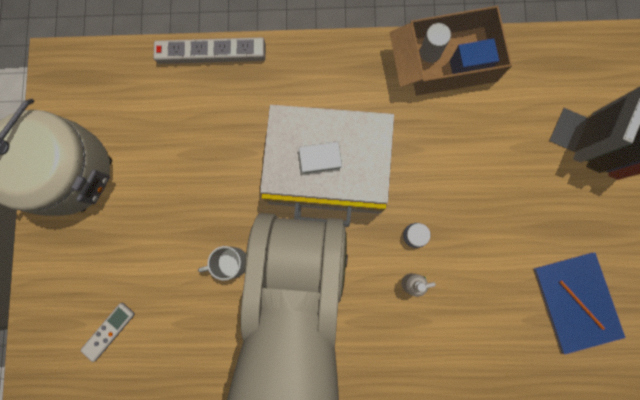

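The top view shows the yellow front back at the unit (rows about 197–208), and the mug, jar, bottle and tin at the same pixels as before. Last, I'll compare the pixels with the first picture.

```bash
python3 - <<'E'
import cv2,numpy as np
a=cv2.imread('pics/top0.png');b=cv2.imread('pics/t8.png')
def y(i):
    h=cv2.cvtColor(i,cv2.COLOR_BGR2HSV); m=(h[...,0]>20)&(h[...,0]<33)&(h[...,1]>200)&(h[...,2]>120)
    return [round(float(np.argwhere(m[190:215,c0:c1])[:,0].mean()+190),2) for c0,c1 in ((265,280),(280,292),(355,370),(370,385))]
print(y(a),y(b))
g=lambda i:cv2.cvtColor(i,cv2.COLOR_BGR2GRAY).astype(np.float32)
for n,(u0,v0,u1,v1) in dict(mug=(195,240,243,285),jar=(398,220,436,252),bottle=(398,268,440,302),tin=(292,138,348,180)).items():
    print(n,cv2.phaseCorrelate(g(a)[v0:v1,u0:u1].copy(),g(b)[v0:v1,u0:u1].copy()))
E
```

```text
[196.64, 197.89, 204.43, 205.63] [196.64, 197.85, 204.39, 205.71]
mug ((-0.0405167531850239, 0.4915667671073365), 0.9418708306771738)
jar ((-0.0004990592834559493, -0.007331560106198509), 0.8809287369251251)
bottle ((0.4693897241695133, -0.04609144502782314), 0.9629205009083689)
tin ((-0.007695968807045261, 0.4425830546066791), 1.0070191164369937)
```

The front's rows match the start to within 0.1 px, and nothing else moved by more than half a pixel. I'll hand in.

```bash
python3 -c "
from h import *
print(workorder.hand_in())"
```

```text
the job is handed in; nothing more can be done
None
```

The job is done and handed in at about 18.5 s of the 58 s allowed; the hand-in gives no verdict.

- **Opening:** I hooked the closed fingertips behind the yellow drawer's handle and drew the drawer out about 117 mm. The fingers only pressed the inner face of the bar, at about 2 N.
- **Pointing:** The key was in the third pocket from the left, seen from above with the robot's side at the bottom of the picture. I held the fingertips about 27 mm above its middle for about 2.5 s. The position was within about 3 mm by both cameras, and the force reading showed no contact.
- **Shutting:** I pushed the drawer shut at no more than about 0.12 m/s until it met its stop, where the force rose to 8 N with no further movement.

**Last checks:**
- The drawer front is within 0.1 pixel (under 1 mm) of where it was in the first picture.
- The mug, jar, bottle and tin are within half a pixel (about 1 mm).
- The network's positions for the handle and jar scattered by up to about 10 mm. I put that down to noise, because the picture comparison showed no shift.
- The lower drawer was never touched, and it looked shut in the last wrist picture.
- I couldn't see the things in the drawer once it was shut. They lay in their pockets in the last picture taken with it open.

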